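# Snap the sorting box lid shut

## Robot

A 6-joint arm with a two-finger parallel gripper is mounted at the origin on the work surface. World frame = base frame: x ahead of the robot, y to its left, z up, the work surface at z = 0. Lengths are in m, angles in rad, forces in N, time in s.
With the tool pointing down it reaches from about 0.2 to 0.875 m from the base axis. Payload 3.4 kg.
Tool frame: the origin (TCP) lies between the finger pads; the fingertips stand 25 mm ahead of it and the grasp point (between the pads) lies 6 mm ahead of it (r.nose_length is the z of the fingertips in the tool frame, in m); z points along the fingers, x is the direction in which the jaws open and shut, and the axes are right-handed (so a half turn about z gives the same grasp; the last joint's range is limited). The gripper opens to 94 mm and grips with 3 to 60 N. Pads are 16 mm wide; open, the fingers measure 119 mm over their backs; the gripper's body (75 mm by 177 mm) begins 78 mm behind the grasp point.
Start: joints at [-1.235, 0.276, 1.505, -0, 1.361, -0.121], TCP at [0.254, -0.516, 0.23] pointing down, gripper open.
Joint ranges: [-2.89, 2.89], [-0.75, 2.08], [0.22, 2.7], [-1.18, 4.32], [0.11, 2.71], [-2.7, 2.7]. Speed limits (rad/s): [2.57, 2.57, 3.14, 3.14, 3.14, 3.14].

## Interface

Orientations are given as a unit quaternion [w, x, y, z].
In Python, from plant import r, gripper_to, inverse_kinematics, vision, models, telemetry gives the robot as it stands. Calls block until the motion is done:
- r.move_to(position, orientation): joint-space move of the TCP to a pose.
- r.move_l(position, rot=None, vel=0.15, guard=None): straight line of the TCP; rot=None keeps the orientation; vel is the mean speed in m/s. With guard (N) it stops when the force on the tool has changed by that much, and returns True; else False.
- r.movej(angles): joint-space move.
- gripper_to(opening, f_grip=None): finger opening in m; f_grip is the grip in N (None keeps the last); returns when the fingers have stopped.
- r.hold(seconds).
- inverse_kinematics(position, orientation): joint angles nearest the present ones, or None.
- vision.snapshot(name): name is "side" or "top" or "wrist"; returns the picture (384x512x3 uint8, red, green, blue); there is no depth.
- vision.get_calibration(name): a dict with "fx", "fy", "cx", "cy" (pixels), "position" and "orientation" of the camera in the world. Camera axes: x right, y down, z forward; pixel columns grow to the right and rows downward; lengths in m; the calibration is good to about 2 mm. The wrist camera is an equidistant fisheye: a pixel r from the principal point sees the ray r / f radians off the axis. A picture is of the moment at which its call begins: read the wrist's pose just before it. get_calibration takes no time and is no camera call; for the wrist camera it gives the pose at the moment of the call.
A pose or a line that the arm cannot do raises r.PlanningError and nothing moves.
- r.sign_off(): hands the job in, once; it reports no verdict.
Trained networks look in the newest picture that a camera, given by its name, has taken for a name from the list of things; names that differ only in an ending like _2 or _b are one class to them, and where a whole thing is asked for, a point or a joint stands for the part that bears it (a point fixed in the world has none). Each returns a list of dicts, best first, with "score" (0 to 1); they miss things now and then, are a little off and sometimes report something else, mostly with a low value. They report only what shows in the picture. A call takes as long as a camera call. They do not tell look-alikes from the thing itself.
- models.boxes_of(thing, camera): "at" ([x, y, z] in m, in world coordinates, good to about 4 mm: the middle of the surface that is visible of it).
- models.regions_of(thing, camera): "pixels" (384x512 bool, what is visible of it).
- models.mark_of(thing, camera): "at" ([x, y, z] in m, in world coordinates, good to about 4 mm: a listed point, or the origin of a listed thing).
Readings, each from a call of its own:
- telemetry.current_t(): time.
- telemetry.current_joints(): joint angles.
- telemetry.current_dq(): joint speeds.
- telemetry.current_joint_efforts(): joint torques, N m.
- telemetry.current_ee_pos(): TCP position.
- telemetry.current_tool_rot(): TCP orientation.
- telemetry.current_wrist_force(): force on the tool from outside, world axes, zero at the start.
- telemetry.current_torque(): the same for the moment, N m.
- telemetry.current_opening(): finger opening in m.
Only numpy, scipy, OpenCV 4.12 (cv2) and the standard library are available. Lean on these libraries where they do the work, as an engineer would, in place of code of your own. Each camera call takes 0.05 s, during which the arm holds its last target.

## Task

The lid of the white puzzle-piece sorting box is only laid on: press down the four grey rim sections, one along each side, with a fingertip until every one has clicked fully shut. Only press: do not lift, tip or push the box out of its place, leave the acrylic cover and the things around it alone, and finish clear of everything.

Things in the scene. Friction and masses are not known exactly. Their poses are not given: they have to be found in the camera images.
- box_top (a point): Middle of the white sorting box, 60 mm above its underside, level with the rim sections' tops once shut. Loose box, about 1.3 kg, 150 (its x) by 200 mm (its y). x points away from the robot at yaw 0, z up; turned up to 0.65 rad. Its lid: clear window recessed to 46 mm above the underside, four fixed white corner blocks 22 mm square, 58 mm high, and between them four grey rim sections, one a side.
- mat: Birch puzzle mat board, fixed on the table, 480 (x) by 740 (y) by 12 mm, with aluminium rails 10 mm high on its near and far edges. The sorting box stands on it. Origin: centre of its underside.
- press_near (a point): Centre of the top face of the grey rim section on the robot's side (box -x) of the sorting box, 64 mm to box -x of the box's middle; flat top 22 x 150 mm (150 along box y), 12 mm thick. Moves down with the section; its axes are the box's. Top 68 mm above the box's underside when up, 60 mm when shut.
- rim_near (a joint): How far that section is pressed down, m: 0 up (open), 0.008 fully shut. It is a snap: about 5 N must be overcome to start it, less as it goes; past half-way it clicks down by itself and stays, and let go earlier it springs up again.
- press_far (a point): Centre of the top face of the grey rim section on the far side (box +x) of the sorting box, 64 mm to box +x of the box's middle; flat top 22 x 150 mm (150 along box y), 12 mm thick. Moves down with the section; its axes are the box's. Top 68 mm above the box's underside when up, 60 mm when shut.
- rim_far (a joint): How far that section is pressed down, m: 0 up (open), 0.008 fully shut. It is a snap: about 5 N must be overcome to start it, less as it goes; past half-way it clicks down by itself and stays, and let go earlier it springs up again.
- press_left (a point): Centre of the top face of the grey rim section on the left side (box +y) of the sorting box, 89 mm to box +y of the box's middle; flat top 100 x 22 mm (100 along box x), 12 mm thick. Moves down with the section; its axes are the box's. Top 68 mm above the box's underside when up, 60 mm when shut.
- rim_left (a joint): How far that section is pressed down, m: 0 up (open), 0.008 fully shut. It is a snap: about 5 N must be overcome to start it, less as it goes; past half-way it clicks down by itself and stays, and let go earlier it springs up again.
- press_right (a point): Centre of the top face of the grey rim section on the right side (box -y) of the sorting box, 89 mm to box -y of the box's middle; flat top 100 x 22 mm (100 along box x), 12 mm thick. Moves down with the section; its axes are the box's. Top 68 mm above the box's underside when up, 60 mm when shut.
- rim_right (a joint): How far that section is pressed down, m: 0 up (open), 0.008 fully shut. It is a snap: about 5 N must be overcome to start it, less as it goes; past half-way it clicks down by itself and stays, and let go earlier it springs up again.
- cover (a joint): The clear acrylic cover of the mat board, 472 x 230 x 4 mm, its top about 26 mm above the table, with an 8 mm aluminium strip on its edge; it lies on the rails over the left (+y) end of the board. m: 0 as found, grows as it slides to the right (-y). To be left alone.
- loupe: Brass loupe, 36 mm across, 40 mm high, loose, standing on the mat to the right of the sorting box, about 50 mm from it. Origin: centre of its underside. To be left alone.
- glue: Small white glue bottle, 32 mm across, 75 mm high, loose, standing on the mat just beyond the sorting box, 35 mm or more from it. Origin: centre of its underside. To be left alone.
- sharpener: Aluminium pencil sharpener, 40 x 26 x 22 mm, loose, on the mat just in front of the sorting box's near side, towards its left. Origin: centre of its underside. To be left alone.
- tumbler: Glass tumbler, 74 mm across, 100 mm high, with pencils up to 180 mm above the table, loose, on the table to the right of the mat. Origin: centre of its underside. To be left alone.
- tin: Round green tin, 88 mm across, 74 mm high, loose, on the table to the right of the mat. Origin: centre of its underside. To be left alone.
- mug: White mug, 80 mm across, 92 mm high, loose, on the table to the right of the mat. Origin: centre of its underside. To be left alone.
Not all that is in view belongs to the job. Of the things that look like the part that bears box_top, the largest one is meant.

How it is judged:
At the end, for the whole second after the job is handed in: All four rim sections are clicked shut (each pressed down more than 6.5 of 8 mm), the box stands flat on the mat within 40 mm of where it was, and nothing is touched (value of joint each of rim_near, rim_far, rim_left, rim_right above 0.0065 m and angle between box_top's own z axis and vertical below 0.06 rad and distance of box_top from where it was at the start of the episode below 0.04 m).
It fails at once if the box is lifted (its top more than 12 mm higher than it stands) (height (world z) of box_top above 0.084 m).
It fails at once if the box is tipped by more than 0.15 rad (angle between box_top's own z axis and vertical above 0.15 rad).
It fails at once if the box is pushed more than 40 mm (distance of box_top from where it was at the start of the episode above 0.04 m).
It fails at once if the acrylic cover is slid more than 20 mm (value of joint cover above 0.02 m).
It fails at once if one of the things around the box is moved more than 25 mm (distance of any of loupe, glue, sharpener, tumbler, tin, mug from where it was at the start of the episode above 0.025 m).
It also fails if it takes over 48 s, if anything falls off the work surface, if the arm or the gripper's body presses on something with over 40 N, if the wrist force passes 120 N, or if a joint passes its speed limit or range.

## Working session

There is one attempt and no reset: what is moved stays moved. The work goes in short steps, each a Python script; the robot and the scene stay as the last script left them, time stands still between calls to the robot, and variables do not carry over. Pictures are saved under pics/ and viewed, and the job is handed in when it is done.

```bash
mkdir -p pics; ls; python3 - <<'E'
from plant import r, vision, models, telemetry
import cv2
for c in ["top","side","wrist"]:
    im=vision.snapshot(c); cv2.imwrite(f"pics/{c}0.png",im[:,:,::-1])
    print(c,vision.get_calibration(c))
for c in ["top","side"]:
    for n in ["box_top","press_near","press_far","press_left","press_right","loupe","glue","sharpener"]:
        print(c,n,[(d["at"],round(d["score"],2)) for d in models.mark_of(n,c)][:3])
print(telemetry.current_t(),telemetry.current_opening(),r.nose_length,telemetry.current_tool_rot())
E
```

```text
pics
top {'fx': 462.64257667161115, 'fy': 462.64257667161115, 'cx': 260.2765745565439, 'cy': 187.91313574477738, 'position': array([ 0.17945835, -0.13799723,  1.60910759]), 'orientation': array([-0.05851275,  0.70974067, -0.69980075,  0.05588687])}
side {'fx': 379.81412693005313, 'fy': 379.81412693005313, 'cx': 251.69127399001576, 'cy': 189.05615910186248, 'position': array([0.12817596, 0.50158729, 0.87958357]), 'orientation': array([ 0.08790664, -0.21954028,  0.90668302, -0.34928553])}
wrist {'fx': 297.3186396354542, 'fy': 297.3186396354542, 'cx': 260.69429826376427, 'cy': 192.86692292733983, 'position': array([ 0.32747768, -0.47771419,  0.38381897]), 'orientation': array([ 0.12056149,  0.84004855, -0.52345112, -0.0760414 ])}
top box_top [([0.5415, -0.0653, 0.0755], 0.56)]
top press_near [([0.4866, -0.1001, 0.077], 0.75), ([0.4855, -0.5576, 0.0473], 0.52)]
top press_far [([0.5982, -0.0345, 0.0778], 0.87), ([0.4894, -0.6479, 0.0467], 0.5)]
top press_left [([0.4906, 0.0124, 0.0754], 0.61), ([0.5512, -0.5973, 0.0458], 0.44)]
top press_right [([0.5874, -0.1448, 0.0763], 0.72), ([0.427, 
[... 300 characters left out ...]
 0.0403], 0.6)]
side press_near [([0.4848, -0.1042, 0.0843], 0.82), ([0.1252, -0.3247, 0.0428], 0.56), ([0.4845, -0.5583, 0.0481], 0.4)]
side press_far [([0.593, -0.0351, 0.0835], 0.84), ([0.49, -0.6477, 0.0485], 0.55)]
side press_left [([0.1921, -0.2763, 0.045], 0.6), ([0.5533, -0.5957, 0.045], 0.53)]
side press_right [([0.5863, -0.1427, 0.0847], 0.63), ([0.4261, -0.6046, 0.0473], 0.62), ([0.1609, -0.3994, 0.0515], 0.56)]
side loupe [([0.5594, 0.0261, -0.0014], 0.58), ([0.6485, -0.1973, 0.0071], 0.56)]
side glue [([0.6341, 0.0323, 0.0112], 0.57)]
side sharpener [([0.427, -0.1002, 0.0142], 0.44)]
0.95 0.09394501850278317 0.025 [ 2.44288368e-05  8.48830080e-01 -5.28665764e-01  7.24908784e-05]
```

View pics/top0.png

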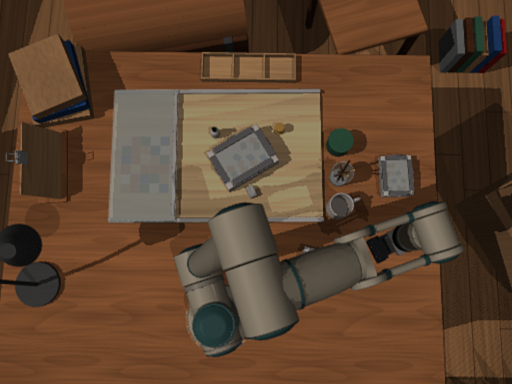

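View pics/side0.png

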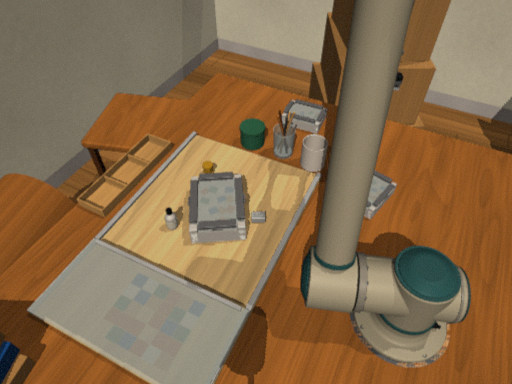

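The large box stands on the mat at pixel (243,157) in the top view. The look-alikes, at (397,175) in the top view and (378,195) in the side view, are smaller and off the mat. The rough fit is centre (0.540, -0.067), yaw about 0.54. Next I'll close the gripper, move above the box and refine with the wrist camera.

```bash
cat > h.py <<'E'
from plant import r, gripper_to, inverse_kinematics, vision, models, telemetry
import numpy as np, cv2
def quat(a): return [0,np.cos(a/2),np.sin(a/2),0]
OFF={"press_near":(-.064,0),"press_far":(.064,0),"press_left":(0,.089),"press_right":(0,-.089),"box_top":(0,0)}
def fit(obs):
    A=np.array([complex(*OFF[n]) for n,_ in obs]); B=np.array([complex(*p[:2]) for _,p in obs])
    yaw=np.angle(np.sum((B-B.mean())*np.conj(A-A.mean())))
    c=(B-A*np.exp(1j*yaw)).mean()
    res=abs(B-c-A*np.exp(1j*yaw))
    return c.real,c.imag,yaw,res
def observe(cams,ctr=(0.54,-0.067)):
    obs=[]
    for c in cams:
        for n in OFF:
            for d in models.mark_of(n,c):
                if np.hypot(*(np.array(d["at"][:2])-ctr))<.12: obs.append((n,d["at"]));break
    return obs
E
python3 - <<'E'
from h import *
gripper_to(0.0,10)
p=telemetry.current_ee_pos()
r.move_l([p[0],p[1],0.32],vel=0.25)
a=0.54-np.pi/2
r.move_to([0.47,-0.10,0.32],quat(a))
print(telemetry.current_t(),telemetry.current_joints(),telemetry.current_opening())
im=vision.snapshot("wrist"); cv2.imwrite("pics/w1.png",im[:,:,::-1])
vision.snapshot("top");vision.snapshot("side")
obs=observe(["wrist"]); print([(n,np.round(p,4)) for n,p in obs]); print(fit(obs))
o2=obs+observe(["top","side"]); print(fit(o2))
print(telemetry.current_t(), telemetry.current_wrist_force())
E
```

```text
4.5917 [-3.55807958e-01  9.17517306e-02  1.52264807e+00 -5.41700110e-04
  1.52733219e+00  6.76057424e-01] 0.000864660026626678
[('press_near', array([ 0.4873, -0.1026,  0.0811])), ('press_far', array([ 0.5959, -0.031 ,  0.0764])), ('press_left', array([0.494 , 0.0037, 0.0767])), ('press_right', array([ 0.588 , -0.142 ,  0.0776])), ('box_top', array([ 0.5396, -0.0691,  0.0771]))]
(np.float64(0.54096), np.float64(-0.0682), np.float64(0.576442100992691), array([0.00048285, 0.00264813, 0.00312859, 0.00168147, 0.00163083]))
(np.float64(0.5408933333333333), np.float64(-0.06752666666666667), np.float64(0.5607828643458372), array([0.00119851, 0.00261651, 0.00416544, 0.00092389, 0.00203669,
       0.00176666, 0.004065  , 0.00299336, 0.00055374, 0.00085796,
       0.00194023, 0.0025381 , 0.00279266, 0.00074201, 0.00253629]))
5.4917 [-0.50507595 -0.38068563 -0.68642009]
```

View pics/w1.png

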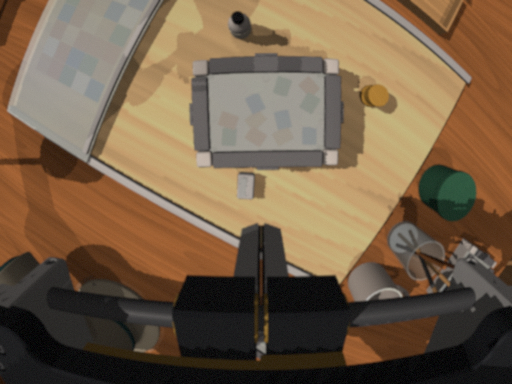

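The wrist view shows the four grey rims with their white corner blocks at (200,68), (333,68), (204,158) and (333,157). The sharpener is at (246,185), the glue at (240,25) and the loupe at (375,96). This agrees with the fit: centre (0.5409, -0.0675), yaw 0.561. I'll press the near section first.

```bash
cat >> h.py <<'E'
C=np.array([0.5409,-0.0675]); YAW=0.561; N=0.025
def press(n,zend=0.0705,guard=14):
    o=OFF[n]; c,s=np.cos(YAW),np.sin(YAW)
    p=C+[c*o[0]-s*o[1], s*o[0]+c*o[1]]
    a=YAW-np.pi/2 if n in("press_near","press_far") else YAW-np.pi   # jaw axis along the section
    if n in ("press_left","press_right"): a=YAW
    q=quat(a)
    r.move_to([*p,0.115+N],q)
    r.move_l([*p,0.086+N],vel=0.08)
    f0=telemetry.current_wrist_force()
    hit=r.move_l([*p,zend+N],vel=0.02,guard=guard)
    z=telemetry.current_ee_pos()[2]-N; f=telemetry.current_wrist_force()-f0
    print(n,np.round(p,4),"hit",hit,"tip z",round(z,4),"dF",np.round(f,2))
    r.move_l([*p,0.115+N],vel=0.1)
    print("t",telemetry.current_t(),"joints",np.round(telemetry.current_joints(),2))
E
python3 - <<'E'
from h import *
press("press_near")
im=vision.snapshot("wrist"); cv2.imwrite("pics/w2.png",im[:,:,::-1])
im=vision.snapshot("side"); cv2.imwrite("pics/s2.png",cv2.resize(im[150:270,150:310,::-1],None,fx=4,fy=4))
print(fit(observe(["side"])))
E
```

```text
press_near [ 0.4867 -0.1016] hit True tip z 0.0722 dF [-0.94 -0.92  5.37]
t 8.0333 joints [-0.35  0.23  1.81  0.    1.1   0.66]
(np.float64(0.54028), np.float64(-0.06868), np.float64(0.5434199296771459), array([0.00270499, 0.00242999, 0.00011793, 0.0010341 , 0.00396268]))
```

View pics/s2.png

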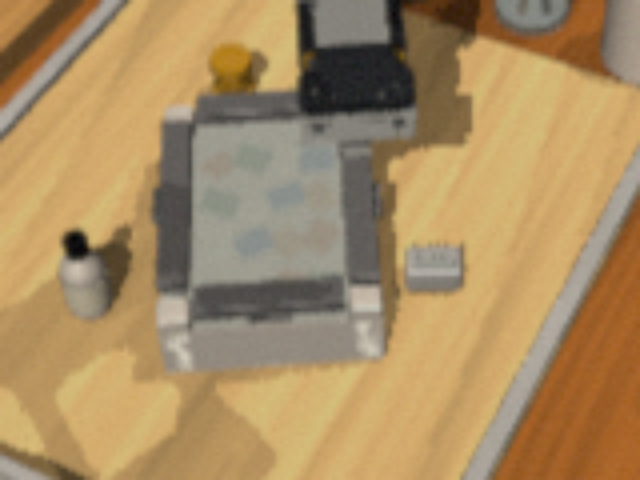

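View pics/w2.png

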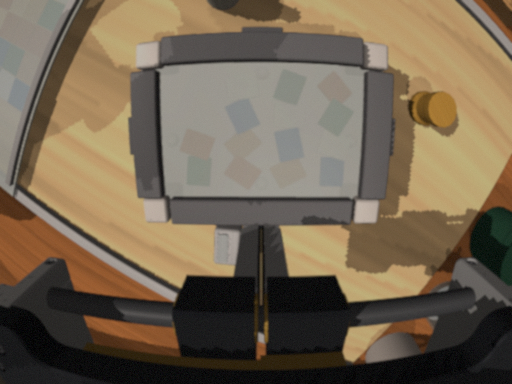

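The near section stopped at tip z = 0.0722, which is its shut level, and the box did not move. In the wrist view the near rim at (262,211) now sits level with the corner blocks. I'll press the other three the same way.

```bash
python3 - <<'E'
from h import *
for n in ["press_far","press_left","press_right"]:
    press(n)
p=telemetry.current_ee_pos()
r.move_l([p[0],p[1],0.25],vel=0.2)
r.move_to([0.44,-0.13,0.25],quat(YAW-np.pi/2))
im=vision.snapshot("wrist"); cv2.imwrite("pics/w3.png",im[:,:,::-1])
im=vision.snapshot("side"); cv2.imwrite("pics/s3.png",cv2.resize(im[150:270,150:310,::-1],None,fx=4,fy=4,interpolation=cv2.INTER_CUBIC))
vision.snapshot("top")
for c in ["wrist","side","top"]:
    o=observe([c]); print(c,[(n,round(float(q[2]),4)) for n,q in o],fit(o)[:3])
print(telemetry.current_t())
E
```

```text
press_far [ 0.5951 -0.0334] hit True tip z 0.0722 dF [-2.07  1.16  3.8 ]
t 10.7583 joints [-0.17  0.37  1.6  -0.    1.17  0.84]
press_left [0.4935 0.0079] hit True tip z 0.0722 dF [1.01 0.53 4.37]
t 13.9083 joints [-0.13  0.23  1.82 -0.    1.1  -0.69]
press_right [ 0.5883 -0.1429] hit True tip z 0.0722 dF [ 0.19 -0.34  3.64]
t 16.45 joints [-0.35  0.38  1.58 -0.    1.18 -0.91]
wrist [('press_near', 0.0751), ('press_far', 0.0736), ('press_left', 0.0702), ('press_right', 0.0713), ('box_top', 0.073)] (np.float64(0.54204), np.float64(-0.06814), np.float64(0.575336799730734))
side [('press_near', 0.0753), ('press_far', 0.0753), ('press_left', 0.0685), ('press_right', 0.0757), ('box_top', 0.0727)] (np.float64(0.5411800000000001), np.float64(-0.06849999999999999), np.float64(0.5443157912677944))
top [('press_far', 0.071), ('press_left', 0.0699), ('box_top', 0.0115)] (np.float64(0.4879817572366285), np.float64(-0.07290804534896989), np.float64(0.1471960142347205))
19.3833
```

View pics/w3.png

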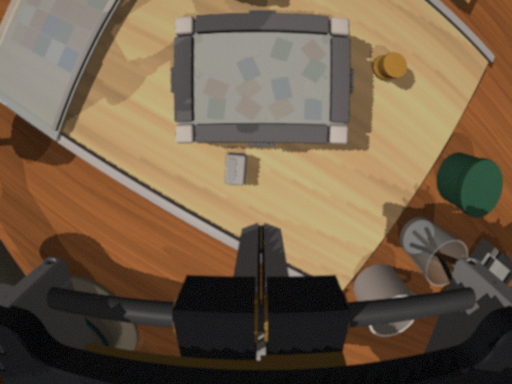

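View pics/s3.png

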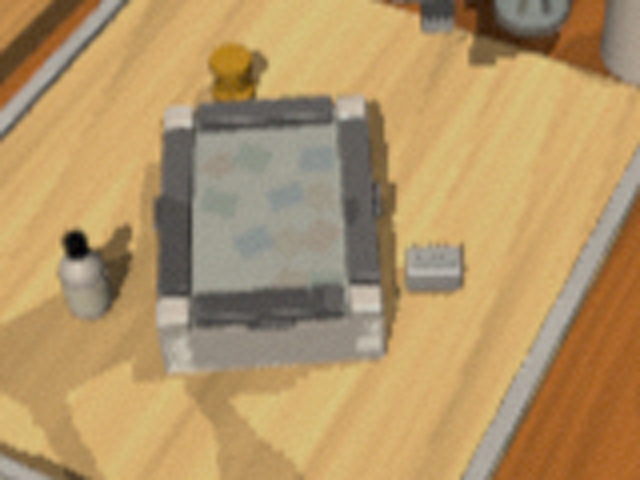

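Every press stopped at 0.0722. The wrist view shows all four rims level with the corner blocks, and the neighbouring items haven't moved. With plenty of time left, I'll lightly touch each section (guard 3 N, below the snap force) to check that none sprang back up.

```bash
python3 - <<'E'
from h import *
for n in ["press_near","press_left","press_far","press_right"]:
    press(n,zend=0.0712,guard=3)
p=telemetry.current_ee_pos()
r.move_l([p[0],p[1],0.25],vel=0.2)
r.move_to([0.36,-0.15,0.30],quat(YAW-np.pi/2))
r.hold(0.3)
im=vision.snapshot("side"); cv2.imwrite("pics/s4.png",im[:,:,::-1])
vision.snapshot("wrist")
print(fit(observe(["side","wrist"]))[:3],telemetry.current_t(),telemetry.current_wrist_force())
E
```

```text
press_near [ 0.4867 -0.1016] hit True tip z 0.0722 dF [-0.35  0.63  4.22]
t 21.7083 joints [-0.35  0.23  1.81 -0.    1.1   0.66]
press_left [0.4935 0.0079] hit True tip z 0.0722 dF [-0.94  0.98  4.84]
t 24.7 joints [-0.13  0.23  1.82 -0.    1.1  -0.69]
press_far [ 0.5951 -0.0334] hit True tip z 0.0722 dF [ 0.67 -1.47  3.56]
t 27.825 joints [-0.17  0.37  1.6   0.    1.18  0.84]
press_right [ 0.5883 -0.1429] hit True tip z 0.0723 dF [-0.68 -1.67  3.99]
t 31.1333 joints [-0.35  0.38  1.58 -0.    1.18 -0.91]
(np.float64(0.5419535602186986), np.float64(-0.06787984994186054), np.float64(0.5523727719461947)) 33.9583 [-0.53865561 -0.50730678 -0.19863905]
```

View pics/s4.png

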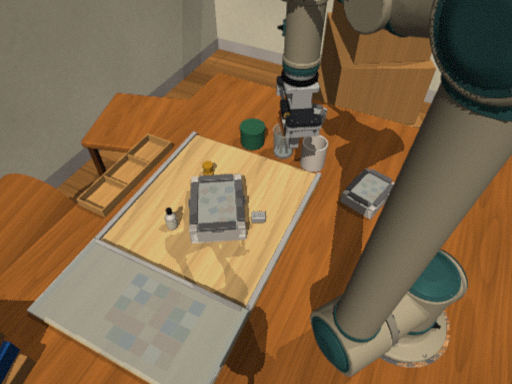

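The side view shows the gripper clear in the air, overlapping the tumbler at (285,140) only by parallax. The box at (218,207), glue (171,217), loupe (208,168), sharpener (258,216) and cover are where they were.

```bash
python3 -c "
from h import *
print(telemetry.current_ee_pos()); print(r.sign_off())"
```

```text
[ 0.35996832 -0.15000345  0.30001065]
the job is handed in; nothing more can be done
None
```

I pressed the near, far, left and right rim sections shut with the closed fingertips, and the job is handed in at about 34 s of the 48 s allowed.

- **Rims:** each press stopped at tip z of 0.0722 m, against a shut level of 0.072 m. A second light touch on every section (3 N guard) found them all still there, at 0.0722 to 0.0723 m.
- **Box:** the last fit put its middle about 1 mm from where it started, which is within measurement noise. It looked flat, but I did not measure its tilt separately.
- **Surroundings:** glue, loupe, sharpener and cover look unmoved in the last side picture. The tumbler, tin and mug were partly hidden or farther off and I did not measure them; the fingers stayed well clear of them. The arm finished with the TCP at 0.30 m height, clear of everything.
- **Disagreements:**
  - After the presses, the networks put some rim tops up to 4 mm off the shut level (about 0.069 to 0.076 m). That is their stated accuracy, so I relied on the touch readings.
  - One top-camera fit was wrong because it took a false box point from a partly blocked view. I discarded it.

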